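Lay a bolt in the length gauge

TASK

Check the length of the long hex bolt: take it off its sloping rest and lay it in the level vee-block gauge, shank in both vees and its head overhanging the end that has the notched steel plate. While still holding it, let the shank settle into both vees and gently draw the bolt along them until the underside of the head is flush on that plate, press it lightly home and hold it so for a moment; only then let go. Do not bang or force the bolt against the gauge, and leave the short bolt, the nut and the carton where they are.

Things in the scene. Friction and masses are not known exactly. Their poses are not given: they have to be found in the camera images.
- bolt: Long steel hex bolt, 0.32-0.53 kg: round shank 20 mm thick, 140 mm long; head 30 mm across flats, 13 mm thick. Origin on the axis at the head's underside; x runs tip to head (head x 0 to 13 mm, tip x -140 mm). Centre of mass 56 mm behind the origin. Starts hung loose by its head in the sloping rest, head 35 degrees up and away from the robot; lifts off square to its axis.
- bolt_tip (a point): Centre of the flat end of the long bolt's shank, 140 mm from the underside of the head.
- rest: Fixed grey sloping rest, base 190 x 70 x 10 mm; origin at the table, x level, towards the bolt's head. Two vees on posts, 41 mm wide, carry the shank from 0 to 26 and 106 to 130 mm behind the head's underside; between them it is free all round for 80 mm (axis 62 to 108 mm above the table).
- rest_seat (a point): Point of the rest where the origin of the bolt sits at the start: 65 mm ahead of the rest's origin along its x and 123 mm above the table.
- gauge: Fixed length gauge: wood base 195 x 76 x 12 mm, origin at the table; two 90-degree steel vee blocks in line along its level x, notched plate at the +x end. A seated shank's axis is level, 60 mm above the table; vees (lips 2 mm above that axis, 33 mm apart) carry it from 8 to 32 and 112 to 136 mm behind the head's underside; the 80 mm between are free for fingers, 48 mm deep.
- face: The gauge's rigid notched steel plate, 6 mm thick, 60 mm wide, top edge 7 mm above the seated shank's axis. Its notch, open at the top, is 25 mm wide: the shank passes, the head does not; the head's underside must bear on its outer (+x) side. Origin in that outer side, mid-width, 12 mm above the table; x as the gauge's, pointing out to where the head goes.
- gauge_datum (a point): Where the bolt's origin must end: in the outer face of the notched plate, 60 mm above the table, 60 mm ahead of the gauge's origin along its x.
- short_bolt: Bystander: short steel bolt standing on its hex head, 80 mm tall, shank 16 mm. Origin under its head, at the table.
- nut: Bystander: loose square steel nut, 30 x 30 x 16 mm, lying flat. Origin at the table.
- carton: Bystander: open cardboard carton of screws, 100 x 130 x 60 mm. Origin at the table.
There are look-alikes about, which are no part of the job. Leave any purple or yellow look-alike of the bolt alone.

How it is judged:
On the way, in this order (a step that is already met when the one before it is completed fails the run):
1. The long bolt is lifted off the rest and held clear of it (distance between bolt and rest_seat above 0.04 m and contact force between bolt and rest below 0.05 N and contact force between the fingers and bolt above 1 N), for 0.2 s.
2. Still held in the fingers, the bolt lies in both vees (within 3 mm and 3 degrees of its seat) with its head pressed on the notched plate with more than 1 N (x of bolt in the frame of gauge_datum between -0.003 and 0.003 m and y of bolt in the frame of gauge_datum between -0.003 and 0.003 m and z of bolt in the frame of gauge_datum between -0.003 and 0.003 m and angle between the x axis of bolt and the x axis of gauge, either way round below 0.05 rad and x of bolt_tip in the frame of gauge_datum below -0.1 m and contact force between bolt and face above 1 N and contact force between the fingers and bolt above 1 N), for 0.2 s.
At the end, for the whole second after the job is handed in: The bolt rests released and still in both vees of the gauge, its head beyond the notched plate: the underside of the head within 2 mm of the plate's outer face, its axis within 2 mm sideways and in height and within 0.05 rad of the gauge's axis (x of bolt in the frame of gauge_datum between -0.002 and 0.002 m and y of bolt in the frame of gauge_datum between -0.002 and 0.002 m and z of bolt in the frame of gauge_datum between -0.002 and 0.002 m and angle between the x axis of bolt and the x axis of gauge, either way round below 0.05 rad and x of bolt_tip in the frame of gauge_datum below -0.1 m and contact force between the fingers and bolt below 0.05 N and linear speed of bolt below 0.01 m/s); the robot touches nothing.
It fails at once if The bolt is pressed or knocked against the gauge with more than 60 N (contact force between bolt and gauge above 60 N).
It fails at once if The short bolt is moved by more than 20 mm (distance of short_bolt from where it was at the start of the episode above 0.02 m).
It fails at once if The nut is moved by more than 20 mm (distance of nut from where it was at the start of the episode above 0.02 m).
It fails at once if The carton is moved by more than 20 mm (distance of carton from where it was at the start of the episode above 0.02 m).
It also fails if it takes over 48 s, if anything falls off the work surface, if the arm or the gripper's body presses on something with over 40 N, if the wrist force passes 120 N, or if a joint passes its speed limit or range.

ROBOT

A 6-joint arm with a two-finger parallel gripper is mounted at the origin on the work surface. World frame = base frame: x ahead of the robot, y to its left, z up, the work surface at z = 0. Lengths are in m, angles in rad, forces in N, time in s.
With the tool pointing down it reaches from about 0.25 to 0.775 m from the base axis. Payload 4 kg.
Tool frame: the origin (TCP) lies on the centre line of the jaws, within the pads' length; the fingertips stand 8 mm ahead of it and the grasp point (between the pads) lies 11 mm behind it; z points along the fingers, y is the direction in which the jaws open and shut (so a half turn about z gives the same grasp; the last joint's range is limited). The gripper opens to 94 mm and grips with 3 to 60 N. Pads are 16 mm wide; open, the fingers measure 119 mm over their backs; the gripper's body (75 mm by 177 mm) begins 78 mm behind the grasp point.
Start: joints at [-1.298, 0.087, 1.371, -0, 1.684, -0.103], TCP at [0.202, -0.512, 0.214] pointing down, gripper open.
Joint ranges: [-3.1, 3.1], [-0.76, 2.03], [0.27, 2.55], [-1.08, 4.22], [0.17, 2.65], [-2.57, 2.57]. Speed limits (rad/s): [2.79, 2.79, 3.14, 3.14, 3.14, 3.14].

INTERFACE

Orientations are given as [roll, pitch, yaw] about the fixed x, y, z axes, in that order (R = Rz(yaw) Ry(pitch) Rx(roll)).
In Python, from bench import * gives the robot as it stands.
- The arm moves only by the tool step_arm, never from a script. Its argument "steps" is a list of rows, each an object of numbers: "jaw": the opening, from 0 (shut) to 1 (fully open); "tx", "ty", "tz": the shift along the tool's x, y, z in m; "ax", "ay", "az": the turn, a rotation vector about the tool's x, y, z in rad. In form: [{"jaw": .., "tx": .., "ty": .., "tz": .., "ax": .., "ay": .., "az": ..}, ...]. A call has 1 to 8 rows; each row is the pose to reach, as a shift and turn from the pose measured when the call began, along the tool's axes at that moment; what a row does not reach only later rows make up. A row lasts 1/10 s, in which the tool goes at most 50 mm and 8.59 degrees, less where a joint would pass 70% of its speed; a pose out of reach is approached as far as the arm can. A call with a gripper value outside its range is refused whole. The fingers move at their own pace and stop on an object; the grip force is fixed at half the most. Time passes only in rows, so rows that repeat a pose let the fingers close. It gives the time, the measured TCP pose, the force and the opening at its end, in the units of the state.
- get_obs(): the state, without advancing time (a new reading comes with each control period).
- snapshot(name): name is "scene" or "top" or "wrist"; returns (picture, depth): 400x640x3 uint8, red, green, blue; 400x640 float32, m along the optical axis (not along the pixel's ray), 0 where there is no reading.
- camera_model(name): a dict with "intrinsics" (3x3 intrinsics, pixels), "origin" and "orientation" of the camera in the world. Camera axes: x right, y down, z forward; pixel columns grow to the right and rows downward; lengths in m; the calibration is good to about 2 mm. A picture is of the moment at which its call begins: read the wrist's pose just before it. camera_model takes no time and is no camera call; for the wrist camera it gives the pose at the moment of the call.
- close_job(): hands the job in, once; it reports no verdict.
Trained networks look in the newest picture that a camera, given by its name, has taken for a name from the list of things; names that differ only in an ending like _2 or _b are one class to them, and where a whole thing is asked for, a point or a joint stands for the part that bears it (a point fixed in the world has none). Each returns a list of dicts, best first, with "confidence" (0 to 1); they miss things now and then, are a little off and sometimes report something else, mostly with a low value. They report only what shows in the picture. A call takes as long as a camera call. They do not tell look-alikes from the thing itself.
- silhouettes(camera, query): "pixels" (400x640 bool, what is visible of it) and "rect" ([left, top, right, bottom] in pixels, round what is visible of it).
The state is a dict: "time": time; "joint_positions": joint angles; "qvel": joint speeds; "joint_torque": joint torques, N m; "tool_pos": TCP position; "ee_rot": TCP orientation; "wrist_force": force on the tool from outside, world axes, zero at the start; "wrist_torque": the same for the moment, N m; "width": finger opening in m.
Only numpy, scipy, OpenCV 4.12 (cv2) and the standard library are available. Lean on these libraries where they do the work, as an engineer would, in place of code of your own. Each camera call takes 0.05 s, during which the arm holds its last target. There are 200 camera calls.

## Working session

There is one attempt and no reset: what is moved stays moved. The work goes in short steps, Python scripts to look and compute and a tool call to move; the robot and the scene stay as the last step left them, time stands still between calls to the robot, and variables do not carry over. Pictures are saved under pics/ and viewed, about 8 in all and at most 12, crops included, and the job is handed in when it is done.

Besides the shell and the picture viewer there is one more tool, called after ">>>" as name(argument=value, ...) on one line, values as JSON. step_arm: Moves the arm, as the interface text tells. Its arguments: {"type":"object","properties":{"steps":{"type":"array"}},"required":["steps"]}

```bash
mkdir -p pics; ls
python3 - <<'E'
from bench import *
import cv2,numpy as np
a,d=snapshot("scene");b,e=snapshot("top")
cv2.imwrite("pics/s.png",a[:,:,::-1]);cv2.imwrite("pics/t.png",b[:,:,::-1])
np.savez("a.npz",a=a,d=d,b=b,e=e)
for n in("scene","top"):print(n,camera_model(n))
for q in("bolt","rest","gauge","face"):
  for c in("scene","top"):print(q,c,[(round(x["confidence"],2),x["rect"]) for x in silhouettes(c,q)])
print(get_obs())
E
```

```text
pics
scene {'intrinsics': array([[512.72302995,   0.        , 319.62575056],
       [  0.        , 512.72302995, 197.15957883],
       [  0.        ,   0.        ,   1.        ]]), 'origin': array([ 1.14208656, -0.15340858,  0.86753207]), 'orientation': array([-2.45538982,  0.00941658,  1.2452833 ])}
top {'intrinsics': array([[515.90090807,   0.        , 318.91353104],
       [  0.        , 515.90090807, 199.72158528],
       [  0.        ,   0.        ,   1.        ]]), 'origin': array([0.28203972, 0.03867149, 1.42313949]), 'orientation': array([-2.94939051, -0.0073967 , -1.59015225])}
bolt scene [(0.95, [357.5, 167.6, 398.9, 192.6]), (0.79, [323.2, 118.8, 388.7, 129.9]), (0.74, [438.2, 183.9, 495.0, 246.5]), (0.74, [398.5, 270.9, 482.4, 289.6]), (0.67, [228.2, 220.2, 304.8, 242.4])]
bolt top [(0.93, [326.1, 194.8, 380.7, 226.1]), (0.87, [222.7, 288.1, 279.0, 317.5]), (0.82, [259.5, 180.6, 267.2, 239.4]), (0.73, [225.1, 125.6, 276.9, 148.7]), (0.69, [199.5, 156.3, 213.2, 206.3])]
rest scene [(0.81, [346.7, 170.8, 400.7, 237.1]), (0.59, [318.3, 239.0, 334.2, 272.3])]
rest top [(0.86,
[... 237 characters left out ...]
397.4, 185.9, 423.0, 200.3])]
{'time': 0.5, 'joint_positions': array([-1.29809651e+00,  8.72297077e-02,  1.37073702e+00, -1.71713138e-05,
        1.68358410e+00, -1.03110848e-01]), 'qvel': array([ 0.00013834, -0.0008464 , -0.0027956 , -0.00086611,  0.0012627 ,
       -0.00070801]), 'joint_torque': array([-8.05330201e-04, -3.39623201e+01, -3.02267575e+01,  7.17148231e-02,
        2.44200916e-02, -1.62174666e-05]), 'tool_pos': array([ 0.20185213, -0.51163154,  0.21347082]), 'ee_rot': array([3.14155280e+00, 2.12767819e-05, 3.75808735e-01]), 'wrist_force': array([ 0.94970543,  0.38250595, -0.23200969]), 'wrist_torque': array([-0.00725938, -0.01865778,  0.01251977]), 'width': 0.09424910030628286}
```

Run:
```python
import cv2,numpy as np
z=np.load("a.npz")
cv2.imwrite("pics/s2.png",cv2.resize(z['a'][90:300,130:520,::-1],None,fx=2,fy=2,interpolation=3))
cv2.imwrite("pics/t2.png",cv2.resize(z['b'][110:330,180:460,::-1],None,fx=2.7,fy=2.7,interpolation=3))
```

```text
(no output)
```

View pics/s2.png

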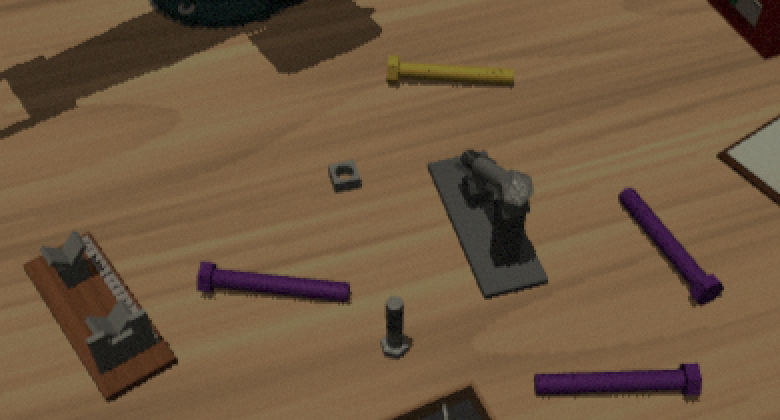

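View pics/t2.png

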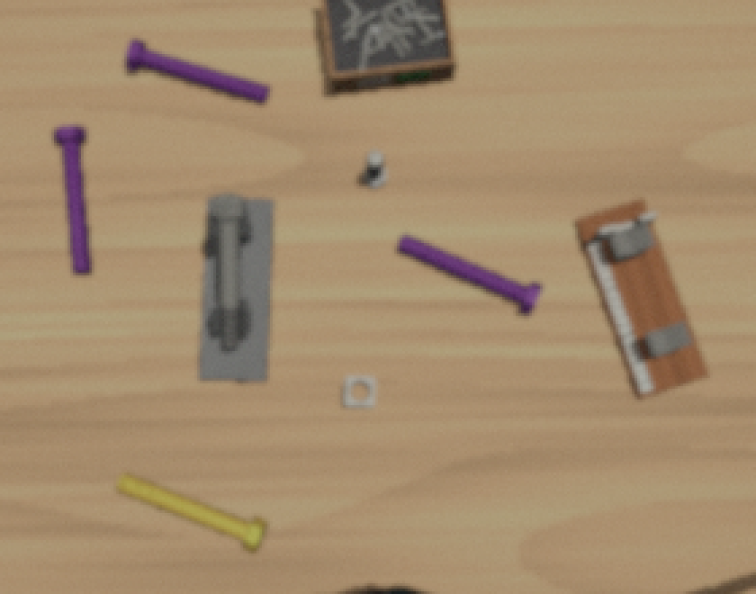

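The grey bolt in the rest (scene crop ~(495,180), top crop ~(228,270)) is the target. The four others are purple (three) or yellow (one), lying on the table, so they are look-alikes. The gauge is at top crop (640,300), with the plate at its upper (+x) end. Next I'll measure from the depth images.

```bash
cat > h.py <<'E'
from bench import *
import cv2,numpy as np
from scipy.spatial.transform import Rotation as R
def cloud(d,cm):
    K=cm["intrinsics"];v,u=np.indices(d.shape)
    p=np.dstack([(u-K[0,2])/K[0,0]*d,(v-K[1,2])/K[1,1]*d,d])
    w=p@R.from_euler("xyz",cm["orientation"]).as_matrix().T+cm["origin"]
    w[d==0]=np.nan
    return w
def rect(P):
    (c,s,_)=r=cv2.minAreaRect((P[:,:2]*1000).astype(np.float32))
    b=cv2.boxPoints(r)/1000;e=[b[1]-b[0],b[2]-b[1]]
    l=max(e,key=np.linalg.norm); l=l*np.sign(l[0])
    return np.array(c)/1000,np.array(s),np.arctan2(l[1],l[0])
def line(P):
    c=np.median(P,0);return c,np.linalg.svd(P-P.mean(0),full_matrices=False)[2][0]
E
python3 - <<'E'
from h import *
np.set_printoptions(precision=4,suppress=True)
z=np.load("a.npz")
for n,d in(("top",z['e']),("scene",z['d'])):
    w=cloud(d,camera_model(n))
    print(n,"table z",np.nanmedian(w[...,2]),np.nanstd(w[50:150,420:600,2]))
    for q,lo,hi,k in(("gauge",.007,.018,0),("rest",.005,.016,0)):
        m=silhouettes(n,q)[0]["pixels"]; m=cv2.dilate(m.astype(np.uint8),np.ones((5,5)))>0
        P=w[m];P=P[(P[:,2]>lo)&(P[:,2]<hi)]
        print(q,len(P),rect(P)); 
        P=w[m];P=P[P[:,2]>.035];print("  high",rect(P),P[:,2].max(),np.nanmedian(P,0))
    for s in silhouettes(n,"bolt"):
        P=w[s["pixels"]];P=P[np.isfinite(P[:,0])]
        if np.median(P[:,2])>.05:
            P=P[P[:,2]>.05];print("bolt",len(P),line(P),P.min(0),P.max(0))
E
```

```text
top table z -0.0006384005735502463 0.331074808536624
gauge 1415 (array([ 0.5006, -0.2467]), array([202.8776,  83.3652]), np.float32(0.3012909))
  high (array([ 0.5001, -0.2444]), array([136.204 ,  60.4309]), np.float32(0.27801877)) 0.07238920529283477 [ 0.5402 -0.2436  0.0564]
rest 1053 (array([0.5143, 0.1672]), array([ 83.2258, 206.447 ]), np.float32(-0.043087717))
  high (array([0.5172, 0.1687]), array([ 40.9117, 134.6156]), np.float32(-0.03493654)) 0.14096014960669945 [0.5061 0.1626 0.0881]
bolt 447 (array([0.5239, 0.1676, 0.1013]), array([-0.8213,  0.033 , -0.5695])) [0.45   0.1508 0.0506] [0.5881 0.18   0.1485]
scene table z -0.0013364857616011694 0.17333899617279055
gauge 1959 (array([ 0.4986, -0.246 ]), array([195.9489,  76.2128]), np.float32(0.29885817))
  high (array([ 0.502 , -0.2426]), array([140.0593,  60.7961]), np.float32(0.26969078)) 0.06771040303404563 [ 0.5499 -0.2408  0.0513]
rest 1410 (array([0.5155, 0.169 ]), array([ 71.7565, 192.4628]), np.float32(-0.04276695))
  high (array([0.5235, 0.161 ]), array([135.2016,  34.1104]), np.float32(0.051908143)) 0.13068504516766322 [0.5783 0.16   0.0705]
bolt 451 (array([0.5693, 0.1633, 0.1204]), array([ 0.8411, -0.0028,  0.5408])) [0.4509 0.15   0.0504] [0.5909 0.1824 0.1449]
```

```bash
cat >> h.py <<'E'
def frame(yaw,el):
    x=np.array([np.cos(el)*np.cos(yaw),np.cos(el)*np.sin(yaw),np.sin(el)])
    z=np.array([np.sin(el)*np.cos(yaw),np.sin(el)*np.sin(yaw),-np.cos(el)])
    return np.c_[x,np.cross(z,x),z]
def rel(p,M):
    o=get_obs();R0=R.from_euler("xyz",o["ee_rot"]).as_matrix()
    t=R0.T@(np.array(p)-o["tool_pos"]);r=R.from_matrix(R0.T@M).as_rotvec()
    print("rel t",t.round(4),"a",r.round(4),"rows>=",max(np.linalg.norm(t)/.05,np.linalg.norm(r)/.15).round(1))
RY,RO=-.043,np.array([.5147,.168,0])
S=RO+[.065*np.cos(RY),.065*np.sin(RY),.123]
MR=frame(RY,np.radians(35))
GR=S-.062*MR[:,0]+.011*MR[:,2]   # TCP at grasp
E
python3 -c "
from h import *
print(S,GR);rel(GR-.12*MR[:,2],MR)"
```

```text
[0.57963992 0.16520586 0.123     ] [0.53520294 0.16711783 0.07842759]
rel t [ 0.4963 -0.537   0.0367] a [-0.1278  0.6018  0.4057] rows>= 14.6
```

>>> step_arm(steps=[{"jaw":1,"tx":0.496,"ty":-0.537,"tz":0.037},{"jaw":1,"tx":0.496,"ty":-0.537,"tz":0.037},{"jaw":1,"tx":0.496,"ty":-0.537,"tz":0.037},{"jaw":1,"tx":0.496,"ty":-0.537,"tz":0.037},{"jaw":1,"tx":0.496,"ty":-0.537,"tz":0.037},{"jaw":1,"tx":0.496,"ty":-0.537,"tz":0.037},{"jaw":1,"tx":0.496,"ty":-0.537,"tz":0.037},{"jaw":1,"tx":0.496,"ty":-0.537,"tz":0.037}])

```text
invalid input
```

```bash
python3 -c "
from h import *
rel(GR-.12*MR[:,2],MR);print(get_obs()['joint_positions'])"
```

```text
rel t [ 0.4963 -0.537   0.0367] a [-0.1278  0.6018  0.4057] rows>= 14.6
[-1.29808395e+00  8.71794399e-02  1.37067692e+00 -5.11134249e-06
  1.68359599e+00 -1.03099117e-01]
```

>>> step_arm(steps=[{"jaw":1,"tx":0.496,"ty":-0.537,"tz":0.037,"ax":-0.128,"ay":0.602,"az":0.406},{"jaw":1,"tx":0.496,"ty":-0.537,"tz":0.037,"ax":-0.128,"ay":0.602,"az":0.406},{"jaw":1,"tx":0.496,"ty":-0.537,"tz":0.037,"ax":-0.128,"ay":0.602,"az":0.406},{"jaw":1,"tx":0.496,"ty":-0.537,"tz":0.037,"ax":-0.128,"ay":0.602,"az":0.406},{"jaw":1,"tx":0.496,"ty":-0.537,"tz":0.037,"ax":-0.128,"ay":0.602,"az":0.406},{"jaw":1,"tx":0.496,"ty":-0.537,"tz":0.037,"ax":-0.128,"ay":0.602,"az":0.406},{"jaw":1,"tx":0.496,"ty":-0.537,"tz":0.037,"ax":-0.128,"ay":0.602,"az":0.406},{"jaw":1,"tx":0.496,"ty":-0.537,"tz":0.037,"ax":-0.128,"ay":0.602,"az":0.406}])

```text
time: 1.6
tool_pos: [0.3521, -0.1449, 0.1921]
ee_rot: [-3.134, -0.605, -0.05]
wrist_force: [3.1, -5.9, 3.4]
width: 0.0941
```

```bash
python3 -c "
from h import *
rel(GR-.12*MR[:,2],MR);print(get_obs()['joint_positions'])"
```

```text
rel t [ 0.0722 -0.3198  0.0711] a [-0.0037  0.0058 -0.0056] rows>= 6.7
[-0.99336442 -0.75725864  2.13903311  0.49116728  1.40270319  0.6301984 ]
```

>>> step_arm(steps=[{"jaw":1,"tx":0.072,"ty":-0.03,"tz":0.071,"ax":0,"ay":0,"az":0},{"jaw":1,"tx":0.072,"ty":-0.06,"tz":0.071,"ax":-0.004,"ay":0.006,"az":-0.006},{"jaw":1,"tx":0.072,"ty":-0.09,"tz":0.071,"ax":-0.004,"ay":0.006,"az":-0.006},{"jaw":1,"tx":0.072,"ty":-0.32,"tz":0.071,"ax":-0.004,"ay":0.006,"az":-0.006},{"jaw":1,"tx":0.072,"ty":-0.32,"tz":0.071,"ax":-0.004,"ay":0.006,"az":-0.006},{"jaw":1,"tx":0.072,"ty":-0.32,"tz":0.071,"ax":-0.004,"ay":0.006,"az":-0.006},{"jaw":1,"tx":0.072,"ty":-0.32,"tz":0.071,"ax":-0.004,"ay":0.006,"az":-0.006},{"jaw":1,"tx":0.072,"ty":-0.32,"tz":0.071,"ax":-0.004,"ay":0.006,"az":-0.006}])

```text
time: 2.4
tool_pos: [0.4655, 0.1743, 0.1773]
ee_rot: [-3.141, -0.612, -0.039]
wrist_force: [-0.7, 0.1, -0.6]
width: 0.094
```

Run:
```python
from h import *
np.set_printoptions(precision=4,suppress=True)
rel(GR-.12*MR[:,2],MR);print(get_obs()['joint_positions'])
cm=camera_model("wrist");a,d=snapshot("wrist");cv2.imwrite("pics/w1.png",a[:,:,::-1])
w=cloud(d,cm)
for s in silhouettes("wrist","bolt"):
    P=w[s["pixels"]];P=P[np.isfinite(P[:,0])];print(s["confidence"],s["rect"],len(P))
    if len(P)>50:
        # rest frame coordinates
        Q=(P-S)@MR;print(np.percentile(Q,[1,50,99],0))
        for i in range(-130,21,10):
            k=abs(Q[:,0]*1000-i)<4
            if k.sum()>10:print(i,Q[k,1].mean().round(4),np.percentile(Q[k,1],[3,97]).round(4),Q[k,2].min().round(4),end=" | ")
```

```text
rel t [0.0006 0.0041 0.0011] a [-0.0031 -0.0015  0.0036] rows>= 0.1
[ 0.4191 -0.4106  1.9933 -0.3026  1.0174  2.1165]
0.93 [314.5, 130.1, 348.9, 300.7] 3926
[[-0.1478 -0.0124 -0.024 ]
 [-0.0608  0.0006 -0.0159]
 [ 0.0024  0.0139 -0.0068]]
-130 0.0003 [-0.0095  0.0102] -0.0181 | -120 0.0002 [-0.0095  0.0102] -0.0183 | -110 0.0004 [-0.0085  0.0099] -0.0191 | -100 0.0006 [-0.0085  0.0098] -0.0182 | -90 0.0006 [-0.0085  0.0096] -0.0188 | -80 0.0008 [-0.0085  0.0105] -0.018 | -70 0.0009 [-0.0084  0.0104] -0.0181 | -60 0.0008 [-0.0084  0.0101] -0.0183 | -50 0.0006 [-0.0084  0.0099] -0.0186 | -40 0.0006 [-0.0084  0.0097] -0.0182 | -30 0.0004 [-0.0084  0.0096] -0.0191 | -20 0.0006 [-0.0093  0.0104] -0.0182 | -10 0.0009 [-0.0132  0.0147] -0.0258 | 0 0.0007 [-0.0133  0.0147] -0.0254 | 0.77 [179.5, 106.5, 204.3, 233.3] 2359
[[-0.1116 -0.1907  0.0542]
 [-0.0448 -0.1659  0.095 ]
 [ 0.0223 -0.1497  0.1416]]
-110 -0.1569 [-0.1661 -0.1487] 0.0524 | -100 -0.1564 [-0.1669 -0.1494] 0.0522 | -90 -0.1581 [-0.1684 -0.1514] 0.0595 | -80 -0.1598 [-0.1707 -0.1531] 0.0655 | -70 -0.1618 [-0.172  -0.1551] 0.0719 | -60 -0.1636 [-0.1743 -0.1567] 0.0791 | -50 -0.1653 [-0.1759 -0.1586] 0.0846 | -40 -0.167 [-0.1777 -0.1604] 0.0916 | -30 -0.1689 [-0.1794 -0.1621] 0.0981 | -20 -0.1708 [-0.1816 -0.1638] 0.1047 | -10 -0.1727 [-0.183  -0.1659] 0.1117 | 0 -0.175 [-0.1928 -0.1667] 0.118 | 10 -0.1753 [-0.1928 -0.1629] 0.122 | 20 -0.1758 [-0.189  -0.1644] 0.1245 | 0.72 [469.5, 191.5, 619.8, 262.2] 3092
[[-0.1316  0.1664  0.0311]
 [-0.1021  0.2474  0.0553]
 [-0.0716  0.3093  0.0847]]
-130 0.2974 [0.2907 0.3348] 0.0322 | -120 0.2886 [0.2654 0.305 ] 0.0286 | -110 0.2783 [0.2356 0.3086] 0.0326 | -100 0.2416 [0.2037 0.277 ] 0.0406 | -90 0.2098 [0.173  0.2439] 0.0551 | -80 0.1868 [0.1654 0.214 ] 0.0647 | -70 0.1747 [0.1682 0.1857] 0.0733 | 0.67 [235.4, 54.3, 349.7, 96.8] 1878
[[ 0.0432 -0.1254  0.1627]
 [ 0.068  -0.0564  0.1746]
 [ 0.0975  0.0229  0.2097]]
```

View pics/w1.png

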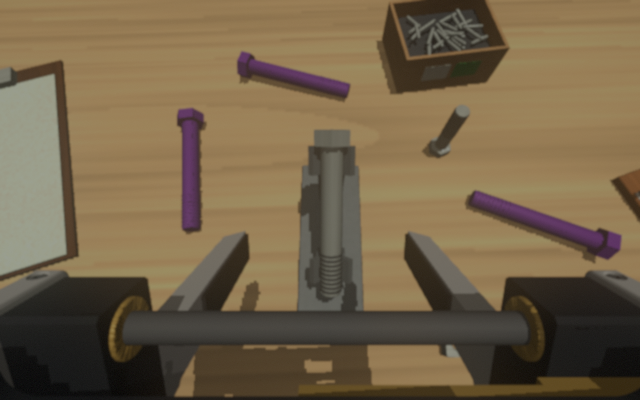

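Run:
```python
from h import *
np.set_printoptions(precision=4,suppress=True)
rel(GR-.12*MR[:,2],MR)
for i in range(2):
    cm=camera_model("wrist");a,d=snapshot("wrist")
    w=cloud(d,cm);s=silhouettes("wrist","bolt")[0]
    P=w[s["pixels"]];P=P[np.isfinite(P[:,0])];Q=(P-S)@MR;k=Q[:,0]<-.03
    print("wrist",np.percentile(Q[:,0],[0,2,98,100]),np.percentile(Q[k,1],[2,98]),np.percentile(Q[k,2],[2,10]))
t=w[60:110,150:230].reshape(-1,3);print("table z",np.nanmedian(t[:,2]))
s=silhouettes("wrist","rest");print([(x["confidence"],x["rect"]) for x in s]);P=w[s[0]["pixels"]];B=P[(P[:,2]>.005)&(P[:,2]<.015)];print(rect(B),np.median(B[:,2]))
z=np.load("a.npz")
for n,d in(("top",z['e']),("scene",z['d'])):
    w=cloud(d,camera_model(n))
    if n=="top": snapshot("top")
    else: snapshot("scene")
    Pa=w.reshape(-1,3);Q=(Pa-S)@MR
    k=(abs(Q[:,1])<.018)&(Q[:,2]<.0)&(Q[:,2]>-.05)&(abs(Q[:,0]+.06)<.11)
    Q=Q[k];j=(Q[:,0]<-.03)
    print(n,k.sum(),np.percentile(Q[:,0],[0,2,98,100]),np.percentile(Q[j,1],[2,98]),np.percentile(Q[j,2],[2,10]))
```

```text
rel t [0.0008 0.0047 0.0006] a [-0.0047  0.0002  0.0068] rows>= 0.1Traceback (most recent call last):
  File "<stdin>", line 8, in <module>
    return _quantile_unchecked(
        a, q, axis, out, overwrite_input, method, keepdims, weights)
    return _ureduce(a,
                    func=_quantile_ureduce_func,
    ...<5 lines>...
                    overwrite_input=overwrite_input,
                    method=method)
    r = func(a, **kwargs)
    result = _quantile(arr,
                       quantiles=q,
    ...<2 lines>...
                       out=out,
                       weights=wgt)
    slices_having_nans = np.isnan(arr[-1, ...])
                                  ~~~^^^^^^^^^
IndexError: index -1 is out of bounds for axis 0 with size 0
```

```bash
cat > m.py <<'E'
from h import *
np.set_printoptions(precision=4,suppress=True)
def st(n,w):
    Q=(w.reshape(-1,3)-S)@MR
    k=(abs(Q[:,1])<.022)&(Q[:,2]<-.002)&(Q[:,2]>-.035)&(abs(Q[:,0]+.06)<.11)
    Q=Q[k];j=(Q[:,0]<-.045)&(Q[:,0]>-.1)&(abs(Q[:,1])<.012)
    print(n,k.sum(),np.percentile(Q[:,0],[0,2,98,100]),np.percentile(Q[j,1],[2,98]),np.percentile(Q[j,2],[2,10,50]))
rel(GR-.12*MR[:,2],MR)
cm=camera_model("wrist");a,d=snapshot("wrist");w=cloud(d,cm);st("wrist",w)
print("table z",np.nanmedian(w[60:110,150:230,2]))
s=silhouettes("wrist","rest");print([(x["confidence"],x["rect"]) for x in s])
if s: P=w[s[0]["pixels"]];B=P[(P[:,2]>.005)&(P[:,2]<.015)];print(rect(B),np.median(B[:,2]))
z=np.load("a.npz")
for n,d in(("top",z['e']),("scene",z['d'])): st(n,cloud(d,camera_model(n)))
E
python3 m.py
```

```text
rel t [0.0008 0.0008 0.0001] a [-0.0003  0.0007  0.0028] rows>= 0.0
wrist 5154 [-0.1503 -0.1442  0.001   0.0028] [-0.0085  0.0103] [-0.0177 -0.017  -0.0155]
table z -0.0003384786744693724
[(0.57, [292.5, 142.6, 361.0, 313.7]), (0.54, [607.5, 167.6, 639.9, 222.2])]
(array([0.522 , 0.1669]), array([ 70.1404, 169.4073]), np.float32(-0.042853706)) 0.009816840720233644
top 570 [-0.1493 -0.1431  0.0043  0.0071] [-0.0083  0.0083] [-0.0205 -0.018  -0.0146]
scene 411 [-0.1472 -0.1431  0.0061  0.0083] [-0.0051  0.009 ] [-0.0151 -0.0147 -0.012 ]
```

Wrist, top and scene depth agree: the bolt sits about 9 mm further back along its axis and 7 mm higher square to it than the base-centre guess (a level shift of −11 mm in x). I'll correct for that and descend.

```bash
cat >> h.py <<'E'
S=S+MR@[-.009,.0008,-.0072]
GR=S-.062*MR[:,0]+.011*MR[:,2]
E
python3 -c "
from h import *
print(S);rel(GR-.05*MR[:,2],MR);rel(GR,MR)"
```

```text
[0.56811404 0.16490104 0.12373571]
rel t [-0.0087 -0.0003  0.0628] a [ 0.0016  0.0001 -0.0007] rows>= 1.3
rel t [-0.0087 -0.0004  0.1128] a [ 0.0016  0.0001 -0.0007] rows>= 2.3
```

>>> step_arm(steps=[{"jaw":1,"tx":-0.009,"ty":0,"tz":0.03,"ax":0.001,"ay":0,"az":0},{"jaw":1,"tx":-0.009,"ty":0,"tz":0.06,"ax":0.001,"ay":0,"az":0},{"jaw":1,"tx":-0.009,"ty":0,"tz":0.08,"ax":0.001,"ay":0,"az":0},{"jaw":1,"tx":-0.009,"ty":0,"tz":0.1,"ax":0.001,"ay":0,"az":0},{"jaw":1,"tx":-0.009,"ty":0,"tz":0.113,"ax":0.001,"ay":0,"az":0},{"jaw":1,"tx":-0.009,"ty":0,"tz":0.113,"ax":0.001,"ay":0,"az":0},{"jaw":1,"tx":-0.009,"ty":0,"tz":0.113,"ax":0.001,"ay":0,"az":0}])

```text
time: 3.4
tool_pos: [0.5238, 0.1646, 0.079]
ee_rot: [3.141, -0.611, -0.047]
wrist_force: [-0.3, 0.1, -1.1]
width: 0.094
```

Run:
```python
from h import *
rel(GR,MR)
a,d=snapshot("scene");cv2.imwrite("pics/s3.png",cv2.resize(a[80:280,250:500,::-1],None,fx=3,fy=3,interpolation=3))
```

```text
rel t [-0.0001 -0.0022 -0.0002] a [ 0.0025  0.     -0.0033] rows>= 0.0
```

View pics/s3.png

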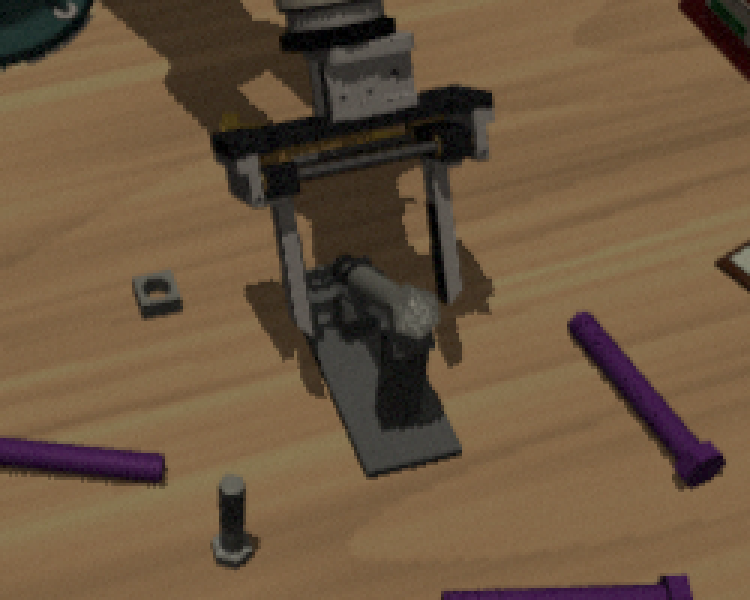

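The fingers straddle the grey bolt (crop (385,290)) between the two rest posts and clear of both. Close the jaws, nudging y by −2 mm.

>>> step_arm(steps=[{"jaw":1,"tx":0,"ty":-0.002,"tz":0,"ax":0,"ay":0,"az":-0.003},{"jaw":0,"tx":0,"ty":-0.002,"tz":0,"ax":0,"ay":0,"az":-0.003},{"jaw":0,"tx":0,"ty":-0.002,"tz":0,"ax":0,"ay":0,"az":-0.003},{"jaw":0,"tx":0,"ty":-0.002,"tz":0,"ax":0,"ay":0,"az":-0.003},{"jaw":0,"tx":0,"ty":-0.002,"tz":0,"ax":0,"ay":0,"az":-0.003},{"jaw":0,"tx":0,"ty":-0.002,"tz":0,"ax":0,"ay":0,"az":-0.003},{"jaw":0,"tx":0,"ty":-0.002,"tz":0,"ax":0,"ay":0,"az":-0.003},{"jaw":0,"tx":0,"ty":-0.002,"tz":0,"ax":0,"ay":0,"az":-0.003}])

```text
time: 4.25
tool_pos: [0.524, 0.1672, 0.0796]
ee_rot: [3.14, -0.612, -0.043]
wrist_force: [0.6, -0.4, 0.4]
width: 0.0416
```

>>> step_arm(steps=[{"jaw":0,"tx":0,"ty":0,"tz":0,"ax":0,"ay":0,"az":0},{"jaw":0,"tx":0,"ty":0,"tz":0,"ax":0,"ay":0,"az":0},{"jaw":0,"tx":0,"ty":0,"tz":0,"ax":0,"ay":0,"az":0},{"jaw":0,"tx":0,"ty":0,"tz":0,"ax":0,"ay":0,"az":0},{"jaw":0,"tx":0,"ty":0,"tz":0,"ax":0,"ay":0,"az":0},{"jaw":0,"tx":0,"ty":0,"tz":0,"ax":0,"ay":0,"az":0}])

```text
time: 4.85
tool_pos: [0.524, 0.1677, 0.0796]
ee_rot: [3.141, -0.612, -0.043]
wrist_force: [0.5, 3.5, -1.3]
width: 0.0194
```

>>> step_arm(steps=[{"jaw":0,"tx":0,"ty":0,"tz":-0.005,"ax":0,"ay":0,"az":0},{"jaw":0,"tx":0,"ty":0,"tz":-0.015,"ax":0,"ay":0,"az":0},{"jaw":0,"tx":0,"ty":0,"tz":-0.03,"ax":0,"ay":0,"az":0},{"jaw":0,"tx":0,"ty":0,"tz":-0.05,"ax":0,"ay":0,"az":0},{"jaw":0,"tx":0,"ty":0,"tz":-0.08,"ax":0,"ay":0,"az":0},{"jaw":0,"tx":0,"ty":0,"tz":-0.1,"ax":0,"ay":0,"az":0},{"jaw":0,"tx":0,"ty":0,"tz":-0.1,"ax":0,"ay":0,"az":0},{"jaw":0,"tx":0,"ty":0,"tz":-0.1,"ax":0,"ay":0,"az":0}])

```text
time: 5.65
tool_pos: [0.4654, 0.1695, 0.1595]
ee_rot: [3.139, -0.609, -0.042]
wrist_force: [0.0, -0.2, -5.7]
width: 0.0196
```

Run:
```python
from h import *
np.set_printoptions(precision=4,suppress=True)
z=np.load("a.npz");yw=.30;C=np.array([.4996,-.2463,0]);G=np.array([[np.cos(yw),-np.sin(yw),0],[np.sin(yw),np.cos(yw),0],[0,0,1]])
snapshot("top");snapshot("scene")
for n,d in(("top",z['e']),("scene",z['d'])):
    w=cloud(d,camera_model(n));Q=(w.reshape(-1,3)-C)@G
    k=(abs(Q[:,0])<.11)&(abs(Q[:,1])<.05)&(Q[:,2]>.004);Q=Q[k]
    B=Q[(Q[:,2]<.018)];print(n,"base",rect(B))
    for lo in(-.11,-.08,-.06,-.04,-.02,0,.02,.04,.05,.055,.06,.065,.07,.08):
        hi=lo+(.02 if lo<.04 else .005);H=Q[(Q[:,0]>=lo)&(Q[:,0]<hi)&(Q[:,2]>.03)]
        if len(H)>4:print("  x",lo,len(H),"y",H[:,1].min(),H[:,1].max(),"zmax",H[:,2].max())
    H=Q[Q[:,2]>.052];print("  high rect",rect(H))
    V=Q[(Q[:,2]>.035)];np.save("g_"+n,Q)
    for s in silhouettes(n,"face"):
        P=(w[s["pixels"]]-C)@G;P=P[(P[:,2]>.025)];print("  face",s["confidence"],len(P),np.nanpercentile(P,[3,50,97],0).ravel() if len(P) else '')
```

```text
top base (array([-0.0004, -0.0001]), array([ 99.836 , 218.8318]), np.float32(-0.0034719738))
  x -0.08 43 y -0.020666308657846348 0.019934769728171212 zmax 0.06878755791134394
  x -0.06 99 y -0.020181494641664598 0.02080006914103502 zmax 0.06648377227223667
  x 0.02 29 y -0.01888018985432883 0.02016307805802081 zmax 0.06327688235592488
  x 0.04 26 y -0.02015124683762524 0.02102781896063031 zmax 0.06377051432923642
  x 0.05 31 y -0.019984434211921368 0.020946180430737784 zmax 0.06898076866882552
  x 0.055 26 y -0.019209052185231987 0.02022049451443616 zmax 0.07045186619130028
  x 0.06 46 y -0.029609059275466976 0.030544449994605417 zmax 0.07238920529283477
  x 0.065 38 y -0.02999896354207834 0.03039078019149576 zmax 0.07064887837228118
  high rect (array([0.0011, 0.0017]), array([ 60.4309, 136.2039]), np.float32(-0.021981603))
  face 0.61 83 [ 0.0602 -0.0261  0.0297  0.0641  0.0057  0.0556  0.0688  0.0303  0.0706]
scene base (array([-0.0019,  0.0008]), array([ 76.6147, 197.917 ]), np.float32(-0.0011419605))
  x -0.08 46 y -0.019370459278561503 0.020909042275764643 zmax 0.0616320632085
[... 226 characters left out ...]
 zmax 0.05994025467225095
  x 0.04 46 y -0.019532764754573058 0.02039282460903293 zmax 0.0623474105636469
  x 0.05 48 y -0.019479547176356988 0.01962249703801149 zmax 0.061395714920906674
  x 0.055 42 y -0.01840615248751447 0.019991645175128747 zmax 0.061718080448658896
  x 0.06 58 y -0.025706832638649358 0.015731610952789313 zmax 0.06531092327633681
  x 0.065 188 y -0.029544810727575494 0.031336433277155164 zmax 0.06771040303404563
  x 0.07 165 y -0.029311611677253407 0.030518853017794997 zmax 0.06752506197377217
  high rect (array([0.003, 0.001]), array([ 60.0362, 139.4875]), np.float32(-0.0066215657))
  face 0.7 418 [ 0.0633 -0.0283  0.0267  0.0699  0.0011  0.0451  0.072   0.0294  0.0666]
```

```bash
cat >> h.py <<'E'
GY=.298;MG=frame(GY,0);C=np.array([.4996,-.2463,0])
D=C+R.from_euler("z",.30).apply([.0695,.0005,.060])
IH=np.array([.062,0,-.011])  # bolt origin in tool frame
def tgt(dx,dz,dy=0):  # TCP for bolt origin at datum + offset along gauge axes (y = tool -y)
    return D+MG@np.array([dx,-dy,-dz])-MG@IH
E
python3 - <<'E'
from h import *
print(D,tgt(.012,.1));rel(tgt(.012,.13),MG)
E
```

```text
[ 0.56584813 -0.22528368  0.06      ] [ 0.51805184 -0.23996412  0.149     ]
rel t [0.0685 0.4069 0.0244] a [ 0.1063 -0.6015 -0.3307] rows>= 8.3
```

>>> step_arm(steps=[{"jaw":0,"tx":0.02,"ty":0.04,"tz":-0.02,"ax":0,"ay":-0.1,"az":0},{"jaw":0,"tx":0.03,"ty":0.08,"tz":-0.02,"ax":0.02,"ay":-0.2,"az":-0.05},{"jaw":0,"tx":0.068,"ty":0.4,"tz":0.02,"ax":0.106,"ay":-0.6,"az":-0.33},{"jaw":0,"tx":0.068,"ty":0.4,"tz":0.02,"ax":0.106,"ay":-0.6,"az":-0.33},{"jaw":0,"tx":0.068,"ty":0.4,"tz":0.02,"ax":0.106,"ay":-0.6,"az":-0.33},{"jaw":0,"tx":0.068,"ty":0.4,"tz":0.02,"ax":0.106,"ay":-0.6,"az":-0.33},{"jaw":0,"tx":0.068,"ty":0.4,"tz":0.02,"ax":0.106,"ay":-0.6,"az":-0.33},{"jaw":0,"tx":0.068,"ty":0.4,"tz":0.02,"ax":0.106,"ay":-0.6,"az":-0.33}])

```text
time: 6.65
tool_pos: [0.5122, -0.2026, 0.1816]
ee_rot: [3.141, -0.0, 0.297]
wrist_force: [-0.3, 0.2, -4.7]
width: 0.0195
```

Run:
```python
from h import *
rel(tgt(.012,.13),MG);print(get_obs()["joint_positions"])
```

```text
rel t [-0.0053  0.0375  0.0026] a [ 0.0009 -0.0002 -0.0013] rows>= 0.8
[-4.79284858e-01  9.67101500e-02  1.42352852e+00 -5.03306012e-04
  1.62052178e+00  7.94785717e-01]
```

>>> step_arm(steps=[{"jaw":0,"tx":-0.005,"ty":0.0375,"tz":0.003,"ax":0,"ay":0,"az":-0.001},{"jaw":0,"tx":-0.005,"ty":0.0375,"tz":0.003,"ax":0,"ay":0,"az":-0.001},{"jaw":0,"tx":-0.005,"ty":0.0375,"tz":0.003,"ax":0,"ay":0,"az":-0.001},{"jaw":0,"tx":-0.005,"ty":0.0375,"tz":0.003,"ax":0,"ay":0,"az":-0.001}])

```text
time: 7.05
tool_pos: [0.5185, -0.2396, 0.1779]
ee_rot: [3.141, 0.0, 0.298]
wrist_force: [0.1, -0.4, -4.9]
width: 0.0192
```

```bash
cat > v.py <<'E'
from h import *
import sys
np.set_printoptions(precision=4,suppress=True)
o=get_obs();cm=camera_model("wrist");a,d=snapshot("wrist");w=cloud(d,cm)
cv2.imwrite(f"pics/{sys.argv[1]}.png",a[:,:,::-1])
T=R.from_euler("xyz",o["ee_rot"]).as_matrix()
Q=(w-o["tool_pos"])@T
k=(abs(Q[...,1])<.022)&(abs(Q[...,2]+.011)<.02)&(Q[...,0]>.012)&(Q[...,0]<.12)
B=Q[k];print("in hand",len(B),"xmax",np.percentile(B[:,0],[90,98,100]))
for i in range(15,85,5):
    b=B[abs(B[:,0]*1000-i)<2.5]
    if len(b)>5:print(i,"y",np.percentile(b[:,1],[2,98]),"ztop",np.percentile(b[:,2],[5]))
Z=(w-D)@R.from_euler("z",GY).as_matrix()
k=(Z[...,2]>-.035)&(Z[...,2]<.014)&(Z[...,0]>-.16)&(Z[...,0]<.02)&(abs(Z[...,1])<.045)
P=Z[k]
F=P[(P[:,2]>.001)&(abs(P[:,1])>.021)];print("plate",len(F),np.percentile(F,[0,3,50,97,100],0) if len(F) else "")
for lo in range(-150,15,10):
    H=P[(P[:,0]*1000>=lo)&(P[:,0]*1000<lo+10)]
    if len(H)>9:print("gx",lo,len(H),"y",np.percentile(H[:,1],[1,99]),"z",np.percentile(H[:,2],[2,98]))
E
python3 v.py w2; python3 -c "
from h import *
rel(tgt(.012,.13),MG)"
```

```text
in hand 5354 xmax [0.0709 0.0741 0.075 ]
15 y [-0.0088  0.0099] ztop [-0.0188]
20 y [-0.0093  0.0099] ztop [-0.0182]
25 y [-0.0092  0.0098] ztop [-0.0178]
30 y [-0.0092  0.0099] ztop [-0.0172]
35 y [-0.0092  0.0104] ztop [-0.0167]
40 y [-0.0091  0.0104] ztop [-0.0162]
45 y [-0.0091  0.0103] ztop [-0.0158]
50 y [-0.009   0.0103] ztop [-0.015]
55 y [-0.0089  0.0102] ztop [-0.0144]
60 y [-0.0133  0.0141] ztop [-0.0177]
65 y [-0.0139  0.0146] ztop [-0.0204]
70 y [-0.0138  0.0146] ztop [-0.0199]
75 y [-0.0137  0.0146] ztop [-0.0194]
plate 162 [[-0.0076 -0.0311  0.0011]
 [-0.0075 -0.0309  0.0016]
 [-0.0047 -0.0222  0.007 ]
 [-0.0017  0.0281  0.0083]
 [-0.0016  0.0286  0.0091]]
gx -40 23 y [-0.0215  0.0185] z [-0.0017  0.0027]
gx -30 65 y [-0.0215  0.0193] z [-0.0024  0.0019]
gx -20 78 y [-0.0213  0.0192] z [-0.0025  0.0019]
gx -10 312 y [-0.031   0.0283] z [-0.032   0.0084]
rel t [-0.0007  0.0006 -0.0007] a [ 0.0009 -0.0001  0.0008] rows>= 0.0
```

View pics/w2.png

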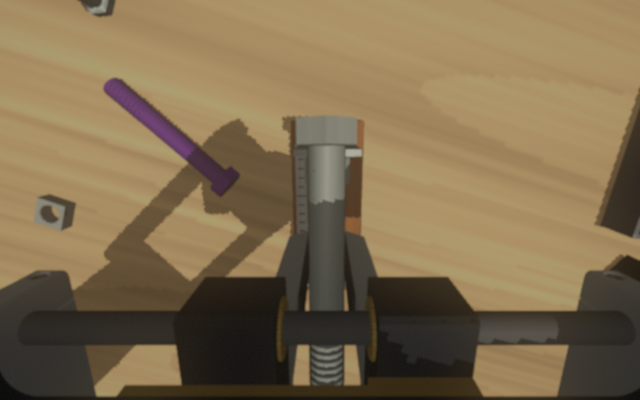

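```bash
cat >> h.py <<'E'
D=D+R.from_euler("z",GY).apply([-.0016,-.001,0])
EL=.11;MG=frame(GY,EL);IH=np.array([.062,.0006,-.0038])
def tgt(dx,dz,dy=0):
    return D+R.from_euler("z",GY).apply([dx,dy,dz])-MG@IH
E
python3 - <<'E'
from h import *
rel(tgt(.010,.10),MG);rel(tgt(.010,.025),MG)
E
```

```text
rel t [-0.0035  0.001   0.0289] a [0.0009 0.1099 0.0009] rows>= 0.7
rel t [-0.0035  0.0009  0.1039] a [0.0009 0.1099 0.0009] rows>= 2.1
```

>>> step_arm(steps=[{"jaw":0,"tx":-0.0035,"ty":0.001,"tz":0.029,"ax":0.001,"ay":0.11,"az":0.001},{"jaw":0,"tx":-0.0035,"ty":0.001,"tz":0.05,"ax":0.001,"ay":0.11,"az":0.001},{"jaw":0,"tx":-0.0035,"ty":0.001,"tz":0.07,"ax":0.001,"ay":0.11,"az":0.001},{"jaw":0,"tx":-0.0035,"ty":0.001,"tz":0.09,"ax":0.001,"ay":0.11,"az":0.001},{"jaw":0,"tx":-0.0035,"ty":0.001,"tz":0.104,"ax":0.001,"ay":0.11,"az":0.001},{"jaw":0,"tx":-0.0035,"ty":0.001,"tz":0.104,"ax":0.001,"ay":0.11,"az":0.001},{"jaw":0,"tx":-0.0035,"ty":0.001,"tz":0.104,"ax":0.001,"ay":0.11,"az":0.001}])

```text
time: 7.8
tool_pos: [0.516, -0.2408, 0.0749]
ee_rot: [3.141, -0.111, 0.299]
wrist_force: [-0.3, 0.5, -4.7]
width: 0.0192
```

```bash
python3 v.py w3
python3 - <<'E'
from h import *
rel(tgt(.010,.025),MG)
a,d=snapshot("scene");cv2.imwrite("pics/s4.png",cv2.resize(a[150:310,110:270,::-1],None,fx=3.7,fy=3.7,interpolation=3))
E
```

```text
in hand 5347 xmax [0.0709 0.0741 0.075 ]
15 y [-0.0088  0.01  ] ztop [-0.0189]
20 y [-0.0094  0.0099] ztop [-0.0183]
25 y [-0.0093  0.0098] ztop [-0.0176]
30 y [-0.0092  0.0098] ztop [-0.0173]
35 y [-0.0092  0.0104] ztop [-0.0168]
40 y [-0.0089  0.0104] ztop [-0.0163]
45 y [-0.009   0.0103] ztop [-0.0158]
50 y [-0.009   0.0103] ztop [-0.0152]
55 y [-0.0089  0.0102] ztop [-0.0145]
60 y [-0.0131  0.014 ] ztop [-0.0177]
65 y [-0.0139  0.0146] ztop [-0.0205]
70 y [-0.0139  0.0146] ztop [-0.02]
75 y [-0.0136  0.0145] ztop [-0.0195]
plate 341 [[-0.0059 -0.03    0.0048]
 [-0.0058 -0.0296  0.0059]
 [-0.0029 -0.0211  0.0071]
 [ 0.      0.0295  0.0082]
 [ 0.      0.0298  0.009 ]]
gx -140 209 y [-0.0204  0.0199] z [-0.0023  0.0027]
gx -130 320 y [-0.0196  0.0198] z [-0.0021  0.0026]
gx -50 51 y [-0.0162  0.0165] z [0.0085 0.0139]
gx -40 90 y [-0.0201  0.0198] z [-0.0028  0.0024]
gx -30 457 y [-0.02    0.0204] z [-0.0027  0.0026]
gx -20 465 y [-0.0206  0.0202] z [-0.0026  0.0027]
gx -10 815 y [-0.0297  0.0295] z [-0.013   0.0083]
gx 0 28 y [-0.0298  0.0117] z [0.0058 0.0073]
rel t [-0.001  -0.0004  0.0012] a [ 0.0018 -0.0017  0.0009] rows>= 0.0
```

View pics/s4.png

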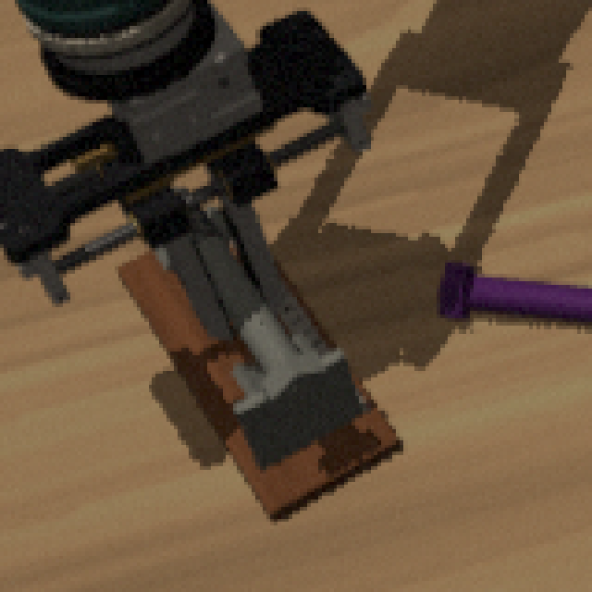

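Run:
```python
from h import *
cm=camera_model("scene");o=get_obs();T=R.from_euler("xyz",o["ee_rot"]).as_matrix()
def pr(n,p):
    q=R.from_euler("xyz",cm["orientation"]).as_matrix().T@(p-cm["origin"]);u=cm["intrinsics"]@q/q[2]
    print(n,((u[:2]-[110,150])*3.7).round(), "depth",q[2].round(3))
g=R.from_euler("z",GY)
for y in(-.03,.03):pr("plate top",D+g.apply([0,y,.007]))
pr("plate bottom",D+g.apply([0,0,-.048]))
for x in(.062,.075):
    for y in(-.015,.015):pr("head",o["tool_pos"]+T@[x,y,-.0185])
    pr("head low",o["tool_pos"]+T@[x,0,.011])
a,d=snapshot("scene")
w=cloud(d,cm);Q=(w-D)@g.as_matrix();k=(abs(Q[...,1])<.025)&(Q[...,2]>.012)&(Q[...,0]>-.04)&(Q[...,0]<.05)&(Q[...,2]<.06)
print(np.percentile(Q[k],[1,10,50,90,99],0))
cv2.imwrite("pics/s5.png",cv2.resize(a[220:290,150:230,::-1],None,fx=8,fy=8,interpolation=3))
```

```text
plate top [230. 411.] depth 0.942
plate top [338. 351.] depth 0.964
plate bottom [307. 438.] depth 0.996
head [306. 340.] depth 0.927
head [250. 370.] depth 0.916
head low [294. 392.] depth 0.942
head [318. 356.] depth 0.919
head [261. 387.] depth 0.908
head low [305. 409.] depth 0.935
[[-0.0399432  -0.01942142  0.01284881]
 [-0.03830347 -0.01146448  0.0195424 ]
 [ 0.00261012 -0.00067367  0.03240908]
 [ 0.02516074  0.01144516  0.0384297 ]
 [ 0.02661309  0.01866921  0.04286024]]
```

View pics/s5.png

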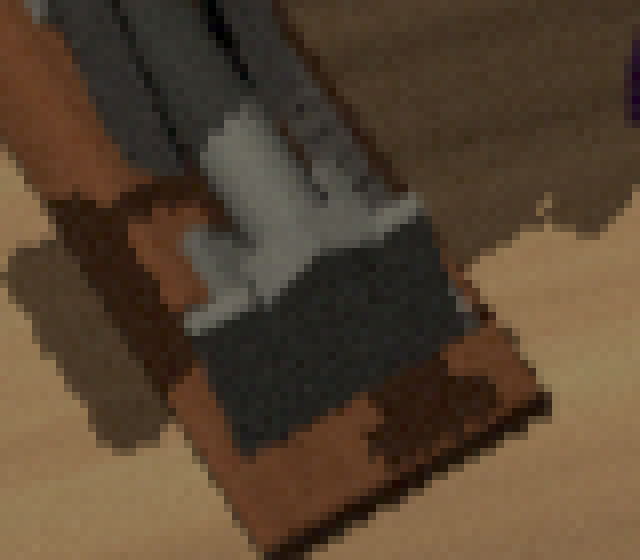

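The head (dark end face, crop (330,290)) merges visually with the plate, but the depth shows it 10–25 mm beyond the plate and 25 mm up, as intended. The plate fix from the wrist view agrees as well, so I'll lower gently.

>>> step_arm(steps=[{"jaw":0,"tx":-0.0015,"ty":0,"tz":0.008,"ax":0,"ay":0,"az":0},{"jaw":0,"tx":-0.002,"ty":0,"tz":0.014,"ax":0,"ay":0,"az":0},{"jaw":0,"tx":-0.003,"ty":0,"tz":0.019,"ax":0,"ay":0,"az":0},{"jaw":0,"tx":-0.003,"ty":0,"tz":0.022,"ax":0,"ay":0,"az":0},{"jaw":0,"tx":-0.003,"ty":0,"tz":0.022,"ax":0,"ay":0,"az":0}])

```text
time: 8.45
tool_pos: [0.5156, -0.2416, 0.0528]
ee_rot: [3.141, -0.111, 0.298]
wrist_force: [0.6, -0.8, -4.7]
width: 0.0192
```

Run:
```python
from h import *
o=get_obs();print(o["wrist_force"].round(1),o["wrist_torque"].round(2));rel(tgt(.010,.004),MG);rel(tgt(.010,.0),MG)
```

```text
[ 0.6 -0.8 -4.7] [-0.03  0.19 -0.04]
rel t [ 0.0001 -0.0004 -0.0006] a [ 0.0009 -0.001   0.0003] rows>= 0.0
rel t [-0.0003 -0.0005  0.0034] a [ 0.0009 -0.001   0.0003] rows>= 0.1
```

Not touching yet. Step down 1 mm at a time.

>>> step_arm(steps=[{"jaw":0,"tx":0,"ty":0,"tz":0.001,"ax":0,"ay":0,"az":0},{"jaw":0,"tx":0,"ty":0,"tz":0.002,"ax":0,"ay":0,"az":0},{"jaw":0,"tx":0,"ty":0,"tz":0.0025,"ax":0,"ay":0,"az":0},{"jaw":0,"tx":0,"ty":0,"tz":0.0025,"ax":0,"ay":0,"az":0}])

```text
time: 8.85
tool_pos: [0.5159, -0.2415, 0.0506]
ee_rot: [3.141, -0.111, 0.298]
wrist_force: [0.1, 1.0, -4.7]
width: 0.0191
```

>>> step_arm(steps=[{"jaw":0,"tx":0,"ty":0,"tz":0.001,"ax":0,"ay":0,"az":0},{"jaw":0,"tx":0,"ty":0,"tz":0.0015,"ax":0,"ay":0,"az":0},{"jaw":0,"tx":0,"ty":0,"tz":0.0015,"ax":0,"ay":0,"az":0}])

```text
time: 9.15
tool_pos: [0.516, -0.2416, 0.0504]
ee_rot: [3.14, -0.111, 0.299]
wrist_force: [-4.7, 2.3, 3.5]
width: 0.0191
```

```bash
python3 v.py w4 | head -16
python3 - <<'E'
from h import *
o=get_obs();print(o["wrist_force"].round(1),o["wrist_torque"].round(2));rel(tgt(.010,.0),MG)
E
```

```text
in hand 7651 xmax [0.0691 0.0737 0.0751]
15 y [-0.0088  0.01  ] ztop [-0.0188]
20 y [-0.0187  0.0194] ztop [-0.0178]
25 y [-0.0192  0.0199] ztop [-0.0172]
30 y [-0.0193  0.0198] ztop [-0.0167]
35 y [-0.0196  0.0197] ztop [-0.016]
40 y [-0.0195  0.0196] ztop [-0.0156]
45 y [-0.0195  0.0196] ztop [-0.0152]
50 y [-0.0213  0.0211] ztop [-0.0143]
55 y [-0.009   0.0102] ztop [-0.0144]
60 y [-0.0129  0.0142] ztop [-0.0163]
65 y [-0.0139  0.0147] ztop [-0.0197]
70 y [-0.0139  0.0146] ztop [-0.0192]
75 y [-0.0138  0.0145] ztop [-0.0189]
plate 445 [[-0.045  -0.0299  0.0015]
 [-0.044  -0.0292  0.0058]
[-5.3  1.8  3.9] [0.29 0.93 0.08]
rel t [-0.0005 -0.0005  0.001 ] a [ 0.0015 -0.0012  0.0005] rows>= 0.0
```

>>> step_arm(steps=[{"jaw":0,"tx":0,"ty":0,"tz":0.0015,"ax":0,"ay":0.01,"az":0},{"jaw":0,"tx":0,"ty":0,"tz":0.002,"ax":0,"ay":0.02,"az":0},{"jaw":0,"tx":0,"ty":0,"tz":0.002,"ax":0,"ay":0.02,"az":0}])

```text
time: 9.5
tool_pos: [0.5163, -0.2414, 0.0503]
ee_rot: [3.14, -0.132, 0.299]
wrist_force: [-5.1, 2.9, 5.8]
width: 0.0188
```

```bash
python3 v.py w5 | head -16
python3 - <<'E'
from h import *
o=get_obs();print(o["wrist_force"].round(1),o["wrist_torque"].round(2));rel(tgt(.010,.0),MG)
E
```

```text
in hand 7535 xmax [0.069  0.0737 0.0755]
15 y [-0.0088  0.01  ] ztop [-0.0184]
20 y [-0.0192  0.0199] ztop [-0.0176]
25 y [-0.0192  0.02  ] ztop [-0.0167]
30 y [-0.0192  0.0198] ztop [-0.0161]
35 y [-0.0191  0.0198] ztop [-0.0155]
40 y [-0.0196  0.0197] ztop [-0.0147]
45 y [-0.0197  0.0198] ztop [-0.0142]
50 y [-0.0211  0.0212] ztop [-0.0133]
55 y [-0.0091  0.0103] ztop [-0.013]
60 y [-0.0132  0.0144] ztop [-0.0138]
65 y [-0.0136  0.0148] ztop [-0.0186]
70 y [-0.0135  0.0147] ztop [-0.0179]
75 y [-0.0134  0.0147] ztop [-0.0175]
plate 452 [[-0.0451 -0.03    0.0012]
 [-0.0441 -0.0294  0.0058]
[-4.9  2.4  5.5] [0.42 1.01 0.1 ]
rel t [-0.0008 -0.0005  0.0008] a [ 0.0019 -0.022   0.0009] rows>= 0.1
```

Bolt in both vees: its slope relative to the tool follows the tool's pitch, so it stays level, and the axis is at about 60.6 mm. Now draw it back gently.

>>> step_arm(steps=[{"jaw":0,"tx":-0.002,"ty":0,"tz":0.0008,"ax":0,"ay":0,"az":0},{"jaw":0,"tx":-0.0035,"ty":0,"tz":0.0006,"ax":0,"ay":0,"az":0},{"jaw":0,"tx":-0.005,"ty":0,"tz":0.0004,"ax":0,"ay":0,"az":0},{"jaw":0,"tx":-0.006,"ty":0,"tz":0.0002,"ax":0,"ay":0,"az":0},{"jaw":0,"tx":-0.007,"ty":0,"tz":0.0001,"ax":0,"ay":0,"az":0},{"jaw":0,"tx":-0.007,"ty":0,"tz":0.0001,"ax":0,"ay":0,"az":0}])

```text
time: 10.15
tool_pos: [0.5118, -0.2427, 0.0503]
ee_rot: [3.139, -0.137, 0.299]
wrist_force: [3.0, 4.1, -0.2]
width: 0.0193
```

```bash
cat > c.py <<'E'
from h import *
o=get_obs();T=R.from_euler("xyz",o["ee_rot"]).as_matrix();g=R.from_euler("z",GY).as_matrix()
print("F gauge",(o["wrist_force"]@g).round(1),"T",o["wrist_torque"].round(2))
p=o["tool_pos"]+T@[.062,.0006,-.0104+.062*np.tan(-o["ee_rot"][1])]
print("bolt est",((p-D)@g).round(4),"pitch",o["ee_rot"][1].round(4))
E
python3 c.py; python3 v.py w6|head -16
```

```text
F gauge [ 4.   3.  -0.2] T [ 0.78 -0.37  0.07]
bolt est [ 0.006  -0.0003  0.0006] pitch -0.1371
in hand 7494 xmax [0.0694 0.0737 0.0755]
15 y [-0.0088  0.01  ] ztop [-0.0186]
20 y [-0.0088  0.0099] ztop [-0.0175]
25 y [-0.019   0.0197] ztop [-0.0169]
30 y [-0.0192  0.0199] ztop [-0.0161]
35 y [-0.0191  0.0198] ztop [-0.0155]
40 y [-0.019   0.0198] ztop [-0.0148]
45 y [-0.019   0.0196] ztop [-0.014]
50 y [-0.0196  0.0201] ztop [-0.0136]
55 y [-0.0211  0.0211] ztop [-0.0127]
60 y [-0.013   0.0143] ztop [-0.013]
65 y [-0.0136  0.0148] ztop [-0.0184]
70 y [-0.0135  0.0152] ztop [-0.0178]
75 y [-0.0135  0.0152] ztop [-0.017]
plate 437 [[-0.0497 -0.0302  0.0015]
 [-0.0487 -0.0295  0.0057]
```

>>> step_arm(steps=[{"jaw":0,"tx":-0.003,"ty":-0.0002,"tz":0.0003,"ax":0,"ay":0,"az":0},{"jaw":0,"tx":-0.0045,"ty":-0.0003,"tz":0.0002,"ax":0,"ay":0,"az":0},{"jaw":0,"tx":-0.0055,"ty":-0.0003,"tz":0.0,"ax":0,"ay":0,"az":0},{"jaw":0,"tx":-0.006,"ty":-0.0003,"tz":0.0,"ax":0,"ay":0,"az":0},{"jaw":0,"tx":-0.006,"ty":-0.0003,"tz":0.0,"ax":0,"ay":0,"az":0}])

```text
time: 10.7
tool_pos: [0.5076, -0.2439, 0.0502]
ee_rot: [3.138, -0.141, 0.299]
wrist_force: [4.8, 3.2, -0.8]
width: 0.0189
```

```bash
python3 c.py
```

```text
F gauge [ 5.6  1.7 -0.8] T [ 0.64 -0.51  0.05]
bolt est [ 0.0016 -0.0002  0.0005] pitch -0.1409
```

>>> step_arm(steps=[{"jaw":0,"tx":-0.002,"ty":0,"tz":0.0003,"ax":0,"ay":0,"az":0},{"jaw":0,"tx":-0.003,"ty":0,"tz":0.0002,"ax":0,"ay":0,"az":0},{"jaw":0,"tx":-0.0035,"ty":0,"tz":0.0002,"ax":0,"ay":0,"az":0},{"jaw":0,"tx":-0.0035,"ty":0,"tz":0.0002,"ax":0,"ay":0,"az":0}])

```text
time: 11.1
tool_pos: [0.5074, -0.2439, 0.0502]
ee_rot: [3.137, -0.148, 0.299]
wrist_force: [8.8, 5.1, -3.9]
width: 0.0193
```

```bash
python3 c.py
```

```text
F gauge [ 9.9  2.3 -3.9] T [ 0.83 -1.31  0.1 ]
bolt est [ 0.0014 -0.0002  0.0005] pitch -0.1482
```

>>> step_arm(steps=[{"jaw":0,"tx":-0.0035,"ty":0,"tz":0.0006,"ax":0,"ay":0.005,"az":0},{"jaw":0,"tx":-0.0045,"ty":0,"tz":0.0008,"ax":0,"ay":0.008,"az":0},{"jaw":0,"tx":-0.005,"ty":0,"tz":0.0008,"ax":0,"ay":0.008,"az":0},{"jaw":0,"tx":-0.005,"ty":0,"tz":0.0008,"ax":0,"ay":0.008,"az":0},{"jaw":0,"tx":-0.005,"ty":0,"tz":0.0008,"ax":0,"ay":0.008,"az":0},{"jaw":0,"tx":-0.005,"ty":0,"tz":0.0008,"ax":0,"ay":0.008,"az":0}])

```text
time: 11.7
tool_pos: [0.5073, -0.244, 0.0502]
ee_rot: [3.136, -0.166, 0.299]
wrist_force: [11.2, 6.7, -3.5]
width: 0.0193
```

```bash
python3 c.py; python3 v.py w7
python3 - <<'E'
import cv2
a=cv2.imread("pics/w7.png");cv2.imwrite("pics/w7c.png",cv2.resize(a[90:250,240:420],None,fx=3.7,fy=3.7,interpolation=3))
E
```

```text
F gauge [12.7  3.1 -3.5] T [ 1.07 -1.72  0.05]
bolt est [ 0.0012 -0.0003  0.0005] pitch -0.1664
in hand 7547 xmax [0.0698 0.0746 0.076 ]
15 y [-0.0088  0.01  ] ztop [-0.0178]
20 y [-0.0088  0.01  ] ztop [-0.0172]
25 y [-0.0094  0.0099] ztop [-0.0164]
30 y [-0.0193  0.0196] ztop [-0.0154]
35 y [-0.0192  0.0199] ztop [-0.0144]
40 y [-0.0192  0.0198] ztop [-0.0135]
45 y [-0.0192  0.0198] ztop [-0.0127]
50 y [-0.0191  0.0198] ztop [-0.0118]
55 y [-0.0205  0.0208] ztop [-0.011]
60 y [-0.0211  0.0213] ztop [-0.0102]
65 y [-0.0138  0.015 ] ztop [-0.0163]
70 y [-0.0137  0.0149] ztop [-0.0158]
75 y [-0.0136  0.0149] ztop [-0.015]
plate 467 [[-0.0552 -0.0298  0.0017]
 [-0.0538 -0.0292  0.0037]
 [-0.0031  0.021   0.007 ]
 [-0.0001  0.0294  0.0085]
 [ 0.      0.0299  0.0139]]
gx -140 318 y [-0.019   0.0184] z [-0.0036  0.0065]
gx -130 1059 y [-0.0181  0.0175] z [-0.0032  0.0108]
gx -120 920 y [-0.0168  0.0162] z [-0.0034  0.0109]
gx -110 125 y [-0.008   0.0075] z [0.0059 0.0114]
gx -90 542 y [-0.01    0.0094] z [0.0012 0.0108]
gx -80 665 y [-0.0099  0.0094] z [0.0011 0.0108]
gx -70 698 y [-0.0099  0.0094] z [0.0016 0.0109]
gx -60 1486 y [-0.0212  0.0209] z [-0.0117  0.0132]
gx -50 680 y [-0.0097  0.0092] z [0.0021 0.0108]
gx -40 844 y [-0.0192  0.019 ] z [-0.0028  0.0108]
gx -30 1407 y [-0.0201  0.0202] z [-0.0035  0.0106]
gx -20 1426 y [-0.02  0.02] z [-0.0035  0.0105]
gx -10 2101 y [-0.0292  0.0293] z [-0.0259  0.0107]
gx 0 756 y [-0.0155  0.0147] z [0.0061 0.0139]
gx 10 209 y [-0.015   0.0146] z [0.0083 0.0139]
```

View pics/w7c.png

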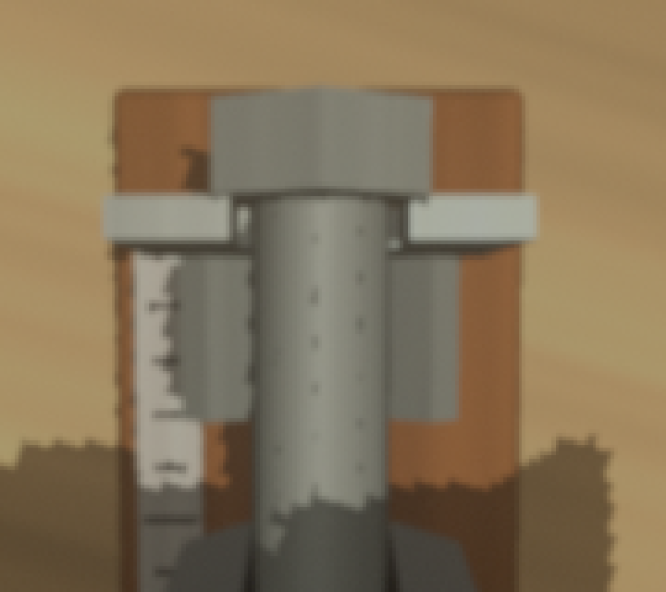

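Head flush on the plate (crop (320,190)) with the shank level in both vees, pressed with about 12 N in total, held 0.4 s or more. Ease the preload, then release.

>>> step_arm(steps=[{"jaw":0,"tx":-0.003,"ty":0,"tz":0.0005,"ax":0,"ay":0,"az":0},{"jaw":0,"tx":-0.002,"ty":0,"tz":0.0003,"ax":0,"ay":0,"az":0},{"jaw":0,"tx":-0.002,"ty":0,"tz":0.0003,"ax":0,"ay":0,"az":0},{"jaw":0.35,"tx":-0.002,"ty":0,"tz":0.0,"ax":0,"ay":0,"az":0},{"jaw":0.35,"tx":0,"ty":0,"tz":0.0,"ax":0,"ay":0,"az":0},{"jaw":0.35,"tx":0,"ty":0,"tz":0.0,"ax":0,"ay":0,"az":0},{"jaw":0.35,"tx":0,"ty":0,"tz":0.0,"ax":0,"ay":0,"az":0},{"jaw":0.35,"tx":0,"ty":0,"tz":0.0,"ax":0,"ay":0,"az":0}])

```text
time: 12.55
tool_pos: [0.5071, -0.2444, 0.0503]
ee_rot: [3.136, -0.166, 0.299]
wrist_force: [-0.9, 0.9, -0.2]
width: 0.0329
```

```bash
python3 c.py; python3 v.py w8|grep -E "gx|plate"
```

```text
F gauge [-0.6  1.1 -0.2] T [0.03 0.05 0.02]
bolt est [ 0.001  -0.0005  0.0005] pitch -0.1662
plate 711 [[-0.0555 -0.03    0.001 ]
gx -140 374 y [-0.0205  0.0199] z [-0.0036  0.0071]
gx -130 1202 y [-0.0203  0.0198] z [-0.0034  0.0106]
gx -120 1032 y [-0.0201  0.0195] z [-0.0029  0.0107]
gx -110 114 y [-0.0078  0.0074] z [0.0062 0.0111]
gx -90 561 y [-0.0096  0.0098] z [0.0007 0.0105]
gx -80 670 y [-0.0119  0.016 ] z [0.0011 0.0108]
gx -70 843 y [-0.0171  0.016 ] z [-0.0148  0.0107]
gx -60 1618 y [-0.0282  0.0273] z [-0.0148  0.0133]
gx -50 699 y [-0.0101  0.0095] z [0.0008 0.0108]
gx -40 835 y [-0.0193  0.0187] z [-0.0026  0.0106]
gx -30 1414 y [-0.0204  0.0199] z [-0.0035  0.0105]
gx -20 1449 y [-0.0203  0.0203] z [-0.0037  0.0104]
gx -10 2088 y [-0.0295  0.0293] z [-0.0304  0.0103]
gx 0 835 y [-0.0149  0.0149] z [0.0031 0.0139]
gx 10 233 y [-0.0149  0.0148] z [0.0082 0.0139]
```

>>> step_arm(steps=[{"jaw":0.45,"tx":0,"ty":0,"tz":0,"ax":0,"ay":0,"az":0},{"jaw":0.45,"tx":0.001,"ty":0,"tz":-0.01,"ax":0,"ay":0,"az":0},{"jaw":0.45,"tx":0.003,"ty":0,"tz":-0.025,"ax":0,"ay":0,"az":0},{"jaw":0.45,"tx":0.006,"ty":0,"tz":-0.05,"ax":0,"ay":0,"az":0},{"jaw":0.45,"tx":0.01,"ty":0,"tz":-0.09,"ax":0,"ay":0,"az":0},{"jaw":0.45,"tx":0.01,"ty":0,"tz":-0.13,"ax":0,"ay":0,"az":0},{"jaw":0.45,"tx":0.01,"ty":0,"tz":-0.13,"ax":0,"ay":0,"az":0},{"jaw":0.45,"tx":0.01,"ty":0,"tz":-0.13,"ax":0,"ay":0,"az":0}])

```text
time: 13.4
tool_pos: [0.4963, -0.2476, 0.1823]
ee_rot: [3.133, -0.168, 0.299]
wrist_force: [0.3, -0.1, 0.3]
width: 0.0421
```

```bash
python3 v.py w9|grep -E "gx|plate"
python3 - <<'E'
import cv2
a=cv2.imread("pics/w9.png");cv2.imwrite("pics/w9c.png",cv2.resize(a[60:360,200:440],None,fx=2,fy=2,interpolation=3))
E
```

```text
Traceback (most recent call last):
  File "v.py", line 9, in <module>
    B=Q[k];print("in hand",len(B),"xmax",np.percentile(B[:,0],[90,98,100]))
                                         ~~~~~~~~~~~~~^^^^^^^^^^^^^^^^^^^^
IndexError: index -1 is out of bounds for axis 0 with size 0
```

View pics/w9c.png

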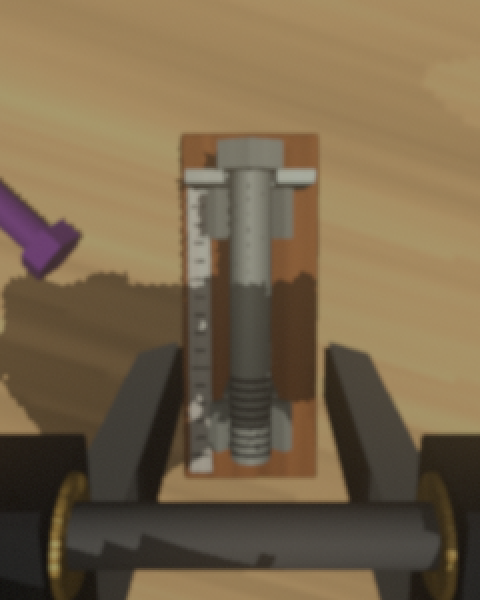

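The released bolt lies in both vees (crop (250,220) and (250,440)), with its head flush beyond the plate at (250,160). The hand is clear. One last depth check of the lie, then I hand in.

```bash
sed -i 's/^B=Q\[k\].*/B=Q[k];B=B if len(B) else np.zeros((1,3))/' v.py; python3 v.py w10|grep -E "gx"; python3 -c "
from h import *
o=get_obs();print(o['wrist_force'],abs(o['qvel']).max());close_job()"
```

```text
gx -140 332 y [-0.0206  0.0196] z [-0.0034  0.0108]
gx -130 420 y [-0.0206  0.0195] z [-0.0034  0.011 ]
gx -120 455 y [-0.0205  0.0195] z [-0.0246  0.0108]
gx -110 211 y [-0.0096  0.0097] z [0.0007 0.0111]
gx -100 223 y [-0.0096  0.0096] z [0.0003 0.0107]
gx -90 218 y [-0.0095  0.0096] z [0.0002 0.0107]
gx -80 222 y [-0.0095  0.0096] z [0.0005 0.0109]
gx -70 224 y [-0.0095  0.0095] z [0.0004 0.0107]
gx -60 224 y [-0.0095  0.0095] z [0.001  0.0109]
gx -50 219 y [-0.0094  0.0095] z [0.0011 0.0108]
gx -40 270 y [-0.019   0.0189] z [-0.0027  0.0107]
gx -30 472 y [-0.02    0.0199] z [-0.0037  0.0105]
gx -20 468 y [-0.0199  0.0198] z [-0.0038  0.0105]
gx -10 707 y [-0.0293  0.0293] z [-0.0311  0.0119]
gx 0 224 y [-0.0146  0.0146] z [0.0083 0.0137]
gx 10 60 y [-0.0145  0.0145] z [0.0079 0.0138]
[ 0.1919837  -0.43721499 -0.49359413] 0.02015023351955013
the job is handed in; nothing more can be done
```

I took the grey long bolt off the sloping rest and laid it in both vees of the gauge. I drew it back until the head bore on the notched plate, held it there, released it, backed off and handed in at about 13.5 s. No verdict was given.

**Press:** the total push along the gauge reached about 13 N, against about 5 N while the bolt was sliding. That leaves roughly 7 N on the plate, which I inferred from the wrist force rather than measured directly. It was held for at least 0.4 s before release.

**Final lie, from wrist depth after release:**
- The shank is centred in both vees to within about 0.5 mm and level.
- Its axis is within about 1 mm of the 60 mm height.
- The head looks flush on the outer side of the plate.
- The wrist force is near zero.

**Disagreements along the way:**
- **Base centres:** the centres I measured for the rest and gauge bases gave positions about 10 mm off, so I used the bolt and the plate themselves.
- **Tilt in the grip:** the bolt drooped about 6° at the head in the grip. I corrected this with the tool's pitch before seating it.
- **Head position:** estimating it from the arm's pose at contact read about 1 mm off the plate. That is within the calibration error.

I left the short bolt, nut and carton alone. I took no separate measurement of them at the end.

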